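# Pick out the fullest supplement tin from the warming slate

## Robot

A 6-joint arm with a two-finger parallel gripper is mounted at the origin on the work surface. World frame = base frame: x ahead of the robot, y to its left, z up, the work surface at z = 0. Lengths are in m, angles in rad, forces in N, time in s.
With the tool pointing down it reaches from about 0.375 to 0.75 m from the base axis. Payload 9 kg.
Tool frame: the origin (TCP) lies midway between the tips of the shut fingers; the grasp point (between the pads) lies 19 mm behind it; z points along the fingers, y is the line along which they close (so a half turn about z gives the same grasp; the last joint's range is limited). The gripper opens to 85 mm and grips with 20 to 120 N. Pads are 22 mm wide; open, the fingers measure 114 mm over their backs; the gripper's body (76 mm by 85 mm) begins 54 mm behind the grasp point. The pads swing forward as they close: fully open they stand 13 mm farther back than shut.
Start: joints at [-1.532, 0.104, 0.097, 1.564, 0, 1.353], TCP at [0.152, -0.58, 0.231] pointing down, gripper open.
Joint ranges: [-2.99, 2.99], [-0.84, 1.86], [-1.1, 1.16], [-1.84, 2.11], [-1.51, 1.56], [-3.14, 3.14]. Speed limits (rad/s): [2.22, 2.22, 2.57, 3.14, 3.14, 3.14].

## Interface

Orientations are given as a unit quaternion [x, y, z, w].
In Python, from workcell import state, imaging, robot, spotter gives the robot as it stands.
- The arm moves only by the tool play_rows, never from a script. Its argument "targets" is a list of rows, each an object of numbers: "tx", "ty", "tz": the shift along the tool's x, y, z in m; "ax", "ay", "az": the turn, a rotation vector about the tool's x, y, z in rad; "grip": the finger opening in m, from 0 to 0.0854. A call has exactly 8 rows; each row is the pose to reach, as a shift and turn from the pose commanded when the call began, along the tool's axes at that moment; what a row does not reach only later rows make up. A row lasts 1/8 s, in which the tool goes at most 62.5 mm and 10.7 degrees, less where a joint would pass 70% of its speed; a pose out of reach is approached as far as the arm can. A call with a gripper value outside its range is refused whole. The fingers move at their own pace and stop on an object; the grip force is fixed at half the most. Time passes only in rows, so rows that repeat a pose let the fingers close, or fill a call up. It gives the time, the measured TCP pose, the force, the opening and the grip force at its end, in the units of the state.
- state(): the state, without advancing time (a new reading comes with each control period).
- imaging.snapshot(name): name is "side" or "top"; returns a dict with "frame" (420x560x3 uint8, red, green, blue), "camera_matrix" (3x3 intrinsics, pixels), "R" (3x3) and "t" (3): a world point X has camera coordinates R X + t. Camera axes: x right, y down, z forward; pixel columns grow to the right and rows downward; lengths in m; the calibration is good to about 2 mm. A picture is of the moment at which its call begins. There is no depth.
- robot.hand_in(): hands the job in; it is judged then, once.
Trained networks look in a picture, given as the dict that the camera call returned (one of the last four; its "shot" number tells which), for a name from the list of things; names that differ only in an ending like _2 or _b are one class to them, and where a whole thing is asked for, a point or a joint stands for the part that bears it (a point fixed in the world has none). Each returns a list of dicts, best first, with "p" (0 to 1); they miss things now and then, are a little off and sometimes report something else, mostly with a low value. They report only what shows in the picture. A call takes as long as a camera call. They do not tell look-alikes from the thing itself.
- spotter.find_in(query, picture): "position" ([column, row] in pixels, amid what is visible of it).
The state is a dict: "t": time; "qpos": joint angles; "dq": joint speeds; "tau": joint torques, N m; "ee_pos": TCP position; "eef_rot": TCP orientation; "force": force on the tool from outside, world axes, zero at the start; "wrist_torque": the same for the moment, N m; "finger_gap": opening from 0.0 (shut) to 1.0 (fully open); "grip_force": force on a finger pad.
Only numpy, scipy, OpenCV 4.12 (cv2) and the standard library are available. Lean on these libraries where they do the work, as an engineer would, in place of code of your own. Each camera call takes 0.05 s, during which the arm holds its last target. There are 200 camera calls.

## Task

The supplement tins have finished drying on the warming slate: switch the slate off by flipping the toggle on the white isolator all the way over to its other end. Then heft the three look-alike tins one after another from left to right as the robot sees them, lifting each straight up clear of the slate for a moment and keeping it upright, and stand the two lighter ones back in their own places. Finish while still holding the heaviest tin up, upright and still, at least 10 cm clear of the slate, with the toggle still over and nothing else on the shelf disturbed.

Things in the scene. Friction and masses are not known exactly. Their poses are not given: they have to be found in the camera images.
- isolator (a joint): the toggle's angle in rad: 0 = on, leaning towards the isolator's -x side; 1.2 = off, leaning over to its +x side (hard stops at 0 and 1.2, upright at 0.6). It starts between 0 and 0.2. It swings about the isolator's y axis, 22 mm above the shelf, over the isolator's origin; it needs about 1 N at the ball and stays where it is left
- isolator_tip (a point): centre of the black ball, 26 mm in diameter, at the end of the toggle's thin steel arm (10 mm thick), 70 mm from the hinge; 80 mm above the shelf at either end of the swing, 92 mm when upright
- isolator_base: fixed white block of the isolator, 70 mm (x) by 50 mm (y) by 25 mm high; origin at the centre of its underside, z up; its x axis, turned up to 0.5 rad from the world's, points the way the toggle must be flipped (away from the robot)
- slate: fixed dark slate tile, 120 mm (x) by 330 mm (y) by 8 mm thick, on which the tins stand in a row along its y axis; origin at the centre of its underside, z up; y points to the robot's left, turned at most 0.25 rad
- place_left (a point): point on the slate's top (8 mm above the shelf), 100 mm to the left of its centre: the place of the left tin, which stands within about 10 mm of it. A tin counts as hefted while the fingers hold it at least 15 mm off the slate for 0.2 s, no more than 45 mm aside from its place
- place_middle (a point): the same for the middle tin, at the centre of the slate's top
- place_right (a point): the same for the right tin, 100 mm to the right of the centre
- tin_a: closed round metal tin with a paper band and a flat lid, 58 mm in diameter, 89 mm tall, standing upright; origin at the centre of its underside, z up. The three tins look the same. Each weighs between 0.1 and 0.55 kg; the heaviest is at least 0.14 kg heavier than either other, and it may stand at any of the three places. The tins do not give under a firm grip (40 N is fine)
- tin_b: closed round metal tin with a paper band and a flat lid, 58 mm in diameter, 89 mm tall, standing upright; origin at the centre of its underside, z up. The three tins look the same. Each weighs between 0.1 and 0.55 kg; the heaviest is at least 0.14 kg heavier than either other, and it may stand at any of the three places. The tins do not give under a firm grip (40 N is fine)
- tin_c: closed round metal tin with a paper band and a flat lid, 58 mm in diameter, 89 mm tall, standing upright; origin at the centre of its underside, z up. The three tins look the same. Each weighs between 0.1 and 0.55 kg; the heaviest is at least 0.14 kg heavier than either other, and it may stand at any of the three places. The tins do not give under a firm grip (40 N is fine)
- dish: bystander: sage ceramic bowl, 90 mm across, 30 mm high; origin at the centre of its underside
- probe_holder: bystander: small black plastic thermometer probe holder, foot 40 by 40 mm, 85 mm high, between the isolator and the slate; origin at the centre of its underside
- tub: bystander: clear lidded tub with a press-button latch, 138 by 108 mm, 72 mm high; origin at the centre of its underside
- water_cup: bystander: white ceramic cup, 64 mm across, 45 mm high; origin at the centre of its underside
- mister: bystander: spray bottle, 72 mm across, 170 mm high; origin at the centre of its underside
- tong_rack: bystander: fixed slotted bamboo rack of steel tongs, 90 by 200 mm, tongs up to 200 mm high; origin at the centre of its underside
There are look-alikes about, which are no part of the job. What is shaped like the tin_b but yellow is not meant. Leave any purple look-alike of the tin_a alone.

How it is judged:
On the way, in this order (a step that is already met when the one before it is completed fails the run):
1. the toggle is flipped over to off (within 0.15 rad of its far stop) (value of joint isolator above 1.05 rad), for 0.1 s.
2. the left tin is held by the fingers, clear of the slate over its place (((horizontal distance between tin_a and place_left below 0.045 m and z of tin_a in the frame of slate above 0.023 m and contact force between tin_a and the fingers above 0.5 N) or (horizontal distance between tin_b and place_left below 0.045 m and z of tin_b in the frame of slate above 0.023 m and contact force between tin_b and the fingers above 0.5 N) or (horizontal distance between tin_c and place_left below 0.045 m and z of tin_c in the frame of slate above 0.023 m and contact force between tin_c and the fingers above 0.5 N))), for 0.2 s.
3. the middle tin is held by the fingers, clear of the slate over its place (((horizontal distance between tin_a and place_middle below 0.045 m and z of tin_a in the frame of slate above 0.023 m and contact force between tin_a and the fingers above 0.5 N) or (horizontal distance between tin_b and place_middle below 0.045 m and z of tin_b in the frame of slate above 0.023 m and contact force between tin_b and the fingers above 0.5 N) or (horizontal distance between tin_c and place_middle below 0.045 m and z of tin_c in the frame of slate above 0.023 m and contact force between tin_c and the fingers above 0.5 N))), for 0.2 s.
4. the right tin is held by the fingers, clear of the slate over its place (((horizontal distance between tin_a and place_right below 0.045 m and z of tin_a in the frame of slate above 0.023 m and contact force between tin_a and the fingers above 0.5 N) or (horizontal distance between tin_b and place_right below 0.045 m and z of tin_b in the frame of slate above 0.023 m and contact force between tin_b and the fingers above 0.5 N) or (horizontal distance between tin_c and place_right below 0.045 m and z of tin_c in the frame of slate above 0.023 m and contact force between tin_c and the fingers above 0.5 N))), for 0.2 s.
At the end, for the whole second after the job is handed in: Toggle off (over 1.05 rad); heaviest tin held by the fingers alone, still, upright within 0.2 rad, underside 100 mm or more above the slate; the other two, each pressing on it under 3.4 N as only the lighter ones do, stand at rest on the slate within 30 mm of their starts (value of joint isolator above 1.05 rad and ((z of tin_a in the frame of slate above 0.108 m and angle between tin_a's own z axis and vertical below 0.2 rad and linear speed of tin_a below 0.03 m/s and contact force between tin_a and the fingers above 1 N and contact force between tin_a and slate below 0.05 N and contact force between tin_a and mister below 0.05 N and contact force between tin_a and tong_rack below 0.05 N and distance of each of tin_b, tin_c from where it was at the start of the episode below 0.03 m and angle between each of tin_b, tin_c's own z axis and vertical below 0.1 rad and linear speed of each of tin_b, tin_c below 0.02 m/s and contact force between each of tin_b, tin_c and the fingers below 0.05 N and contact force between tin_b and slate between 0.5 and 3.4 N and contact force between tin_c and slate between 0.5 and 3.4 N) or (z of tin_b in the frame of slate above 0.108 m and angle between tin_b's own z axis and vertical below 0.2 rad and linear speed of tin_b below 0.03 m/s and contact force between tin_b and the fingers above 1 N and contact force between tin_b and slate below 0.05 N and contact force between tin_b and mister below 0.05 N and contact force between tin_b and tong_rack below 0.05 N and distance of each of tin_a, tin_c from where it was at the start of the episode below 0.03 m and angle between each of tin_a, tin_c's own z axis and vertical below 0.1 rad and linear speed of each of tin_a, tin_c below 0.02 m/s and contact force between each of tin_a, tin_c and the fingers below 0.05 N and contact force between tin_a and slate between 0.5 and 3.4 N and contact force between tin_c and slate between 0.5 and 3.4 N) or (z of tin_c in the frame of slate above 0.108 m and angle between tin_c's own z axis and vertical below 0.2 rad and linear speed of tin_c below 0.03 m/s and contact force between tin_c and the fingers above 1 N and contact force between tin_c and slate below 0.05 N and contact force between tin_c and mister below 0.05 N and contact force between tin_c and tong_rack below 0.05 N and distance of each of tin_a, tin_b from where it was at the start of the episode below 0.03 m and angle between each of tin_a, tin_b's own z axis and vertical below 0.1 rad and linear speed of each of tin_a, tin_b below 0.02 m/s and contact force between each of tin_a, tin_b and the fingers below 0.05 N and contact force between tin_a and slate between 0.5 and 3.4 N and contact force between tin_b and slate between 0.5 and 3.4 N))); the arm keeps its last pose, push and grip.
It fails at once if a tin is tipped by more than 0.5 rad (angle between any of tin_a, tin_b, tin_c's own z axis and vertical above 0.5 rad).
It fails at once if a bystander is shifted by more than 25 mm or tipped over (distance of any of dish, probe_holder, tub, water_cup, mister from where it was at the start of the episode above 0.025 m or angle between any of dish, probe_holder, tub, water_cup, mister's own z axis and vertical above 0.5 rad).
It also fails if it takes over 64 s, if anything falls off the work surface, if the arm or the gripper's body presses on something with over 40 N, if the wrist force passes 120 N, or if a joint passes its speed limit or range.

## Working session

There is one attempt and no reset: what is moved stays moved. The work goes in short steps, Python scripts to look and compute and a tool call to move; the robot and the scene stay as the last step left them, time stands still between calls to the robot, and variables do not carry over. Pictures are saved under pics/ and viewed, at most 10 in all, crops included, and the job is handed in when it is done.

Besides the shell and the picture viewer there is one more tool, called as name(argument=value, ...), one argument or row to a line, values as JSON. play_rows: Moves the arm, as the interface text tells. Its arguments: {"type":"object","properties":{"targets":{"type":"array"}},"required":["targets"]}

```bash
mkdir -p pics
cat > h.py <<'E'
import numpy as np, cv2
from workcell import state, imaging, robot, spotter
def ray(s,px):
    d=s["R"].T@np.linalg.inv(s["camera_matrix"])@np.array([px[0],px[1],1.]); c=-s["R"].T@s["t"]; return c,d
def at(s,px,z):
    c,d=ray(s,px); return c+d*(z-c[2])/d[2]
def proj(s,X):
    u=s["camera_matrix"]@(s["R"]@np.array(X,float)+s["t"]); return u[:2]/u[2]
def tri(s1,p1,s2,p2):
    A=[];b=[]
    for s,p in((s1,p1),(s2,p2)):
        c,d=ray(s,p);d=d/np.linalg.norm(d);P=np.eye(3)-np.outer(d,d);A.append(P);b.append(P@c)
    return np.linalg.lstsq(np.vstack(A),np.hstack(b),rcond=None)[0]
E
python3 - <<'E'
from h import *
print(state())
T=imaging.snapshot("top");S=imaging.snapshot("side")
cv2.imwrite("pics/top.png",T["frame"][:,:,::-1]);cv2.imwrite("pics/side.png",S["frame"][:,:,::-1])
import pickle;pickle.dump((T,S),open("ts.pkl","wb"))
for n,s in(("T",T),("S",S)):
    print(n,-s["R"].T@s["t"],s["R"].round(2).tolist())
    for q in["isolator_tip","isolator_base","slate","tin_a","dish","probe_holder","tub","water_cup","mister","tong_rack"]:
        print(n,q,[(np.round(r["position"]).tolist(),round(r["p"],2)) for r in spotter.find_in(q,s)[:6]])
E
```

```text
{'t': 0.0, 'qpos': array([-1.53172027e+00,  1.04697024e-01,  9.64697042e-02,  1.56392145e+00,
       -1.35695645e-05,  1.35311851e+00]), 'dq': array([-7.19990595e-04, -7.03909563e-04, -8.64690807e-04,  4.89815547e-04,
       -1.98170858e-05,  2.97784133e-04]), 'tau': array([-2.44291245e-03, -5.56932986e+01,  5.03649151e+01,  1.67897920e-02,
       -6.69636356e-04, -2.16682275e-05]), 'ee_pos': array([ 0.15236962, -0.57997642,  0.23052391]), 'eef_rot': array([ 9.91770765e-01,  1.28024581e-01,  5.35490822e-05, -6.74130717e-04]), 'force': array([-1.27890761, -0.55553035,  1.34174165]), 'wrist_torque': array([-0.02985491, -0.00046302, -0.00882449]), 'grip_force': 0.0, 'finger_gap': 1.0046171691263495}
T [ 0.45236901 -0.03708823  1.37951868] [[0.02, -1.0, -0.01], [-0.99, -0.02, -0.12], [0.12, 0.02, -0.99]]
T isolator_tip [([176.0, 251.0], 0.6)]
T isolator_base [([185.0, 239.0], 0.72)]
T slate [([279.0, 225.0], 0.98), ([195.0, 191.0], 0.22)]
T tin_a [([291.0, 177.0], 0.87), ([287.0, 222.0], 0.81), ([255.0, 278.0], 0.71), ([260.0, 229.0], 0.59), ([316.0, 220.0], 0.58)]
T dish [([194.0, 190.0], 0.82), ([185.0, 241.0], 0.37)]
T probe_holder [([278.0, 227.0], 0.66), ([208.0, 219.0], 0.59)]
T tub [([418.0, 261.0], 0.91)]
T water_cup [([264.0, 163.0], 0.75)]
T mister [([136.0, 198.0], 0.79), ([276.0, 225.0], 0.57)]
T tong_rack [([345.0, 169.0], 0.92)]
S [0.29045308 0.67009032 0.71454855] [[-0.91, -0.41, 0.02], [-0.27, 0.57, -0.77], [0.3, -0.71, -0.63]]
S isolator_tip [([262.0, 333.0], 0.53)]
S isolator_base [([252.0, 343.0], 0.87)]
S slate [([297.0, 253.0], 0.63)]
S tin_a [([286.0, 242.0], 0.9), ([246.0, 206.0], 0.77), ([293.0, 215.0], 0.71)]
S dish [([189.0, 299.0], 0.89)]
S probe_holder [([238.0, 300.0], 0.71)]
S tub [([374.0, 157.0], 0.87)]
S water_cup [([208.0, 223.0], 0.86)]
S mister [([140.0, 361.0], 0.61), ([190.0, 297.0], 0.33)]
S tong_rack [([258.0, 163.0], 0.57), ([260.0, 334.0], 0.51)]
```

Run:
```python
from h import *
import pickle;T,S=pickle.load(open("ts.pkl","rb"))
c=T["frame"][140:310,100:370,::-1];cv2.imwrite("pics/topc.png",cv2.resize(c,None,fx=2.9,fy=2.9,interpolation=cv2.INTER_CUBIC))
c=S["frame"][140:400,120:420,::-1];cv2.imwrite("pics/sidec.png",cv2.resize(c,None,fx=2.3,fy=2.3,interpolation=cv2.INTER_CUBIC))
```

```text
(no output)
```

View pics/topc.png

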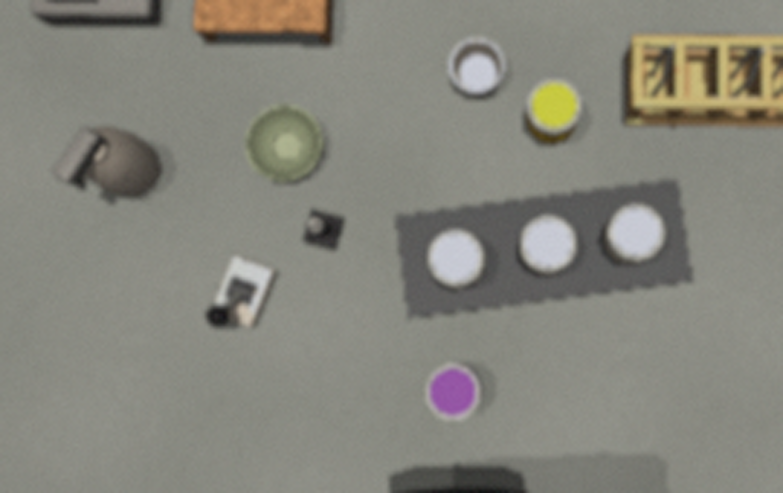

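View pics/sidec.png

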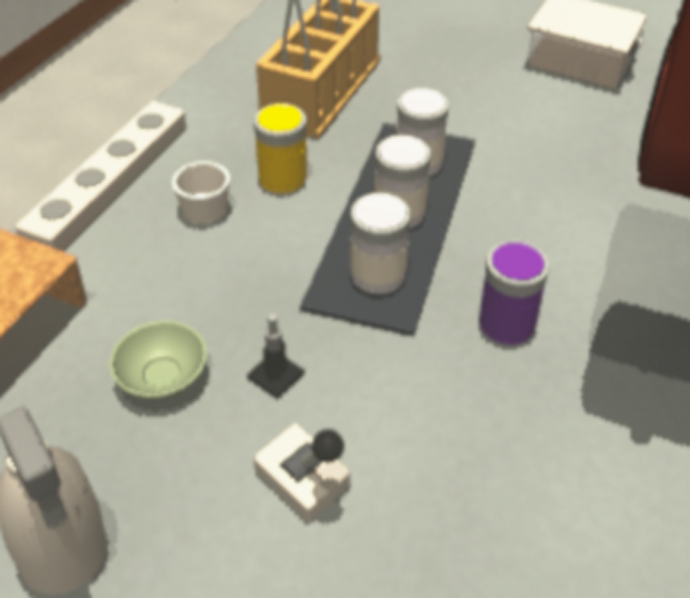

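The white-lidded tins on the slate, left to right, are at about (257,229), (289,224) and (319,220) in the top image. They are the ones meant. The look-alikes, purple at (256,275) and yellow at (291,176), stand off the slate and are excluded. The enlarged crop confirms this. The isolator is at about (184,241) with its ball at (175.5,249), leaning towards the robot.

Run:
```python
from h import *
from scipy.spatial.transform import Rotation as Ro
import pickle;T,S=pickle.load(open("ts.pkl","rb"))
f=lambda x,y:(100+(x+.5)/2.9-.5,140+(y+.5)/2.9-.5)
g=lambda x,y:(120+(x+.5)/2.3-.5,140+(y+.5)/2.3-.5)
print("slate corners",[at(T,f(*p),.008).round(3).tolist() for p in((397,215),(677,181),(691,282),(409,318))])
for n,p,q in(("L",(456,258),(380,213)),("M",(548,243),(403,154)),("R",(636,232),(423,104))):
    print(n,at(T,f(*p),.097).round(4),at(S,g(*q),.097).round(4))
# lids by segmentation
im=T["frame"].astype(int);w=((im.min(2)>165)&(im.max(2)-im.min(2)<40)).astype(np.uint8)
n,_,st,ce=cv2.connectedComponentsWithStats(w)
for i in range(1,n):
    if 40<st[i,4]<900 and 200<ce[i][1]<300: print("seg",ce[i].round(1),st[i,4],at(T,ce[i],.097).round(4))
print("ball",at(T,f(219,315),.08).round(4),tri(T,f(219,315),S,g(328,445)).round(4))
print("base corners z.025",[at(T,f(*p),.025).round(3).tolist() for p in((240,258),(276,270),(247,328),(212,310))])
for n,p,z in(("probe",(318,225),.05),("dish",(285,143),.03),("purple",(453,392),.09),("yellow",(554,105),.09),("cup",(477,68),.04)): print(n,at(T,f(*p),z).round(3))
print(Ro.from_quat(state()["eef_rot"]).as_matrix().round(3))
```

```text
slate corners [[0.603, 0.103, 0.008], [0.648, -0.22, 0.008], [0.532, -0.236, 0.008], [0.485, 0.085, 0.008]]
L [0.5481 0.0287 0.097 ] [0.5463 0.0349 0.097 ]
M [ 0.5659 -0.07    0.097 ] [ 0.5616 -0.062   0.097 ]
R [ 0.5794 -0.1645  0.097 ] [ 0.5761 -0.1574  0.097 ]
seg [319.  219.5] 234 [ 0.5799 -0.1646  0.097 ]
seg [288.6 223.4] 238 [ 0.5662 -0.07    0.097 ]
seg [256.7 228.2] 241 [0.5493 0.0295 0.097 ]
seg [184.6 236.8] 134 [0.5187 0.2536 0.097 ]
ball [0.4829 0.2858 0.08  ] [0.4822 0.2856 0.0798]
base corners z.025 [[0.549, 0.278, 0.025], [0.536, 0.237, 0.025], [0.47, 0.267, 0.025], [0.49, 0.308, 0.025]]
probe [0.586 0.187 0.05 ]
dish [0.682 0.231 0.03 ]
purple [0.405 0.029 0.09 ]
yellow [ 0.719 -0.075  0.09 ]
cup [0.771 0.012 0.04 ]
[[ 0.967  0.254 -0.   ]
 [ 0.254 -0.967 -0.   ]
 [-0.     0.    -1.   ]]
```

play_rows(
  targets=[
    {"tx": 0.05,"ty": -0.035,"az": -0.16,"grip": 0},
    {"tx": 0.1,"ty": -0.07,"az": -0.32,"grip": 0},
    {"tx": 0.15,"ty": -0.106,"az": -0.48,"grip": 0},
    {"tx": 0.2,"ty": -0.141,"az": -0.64,"grip": 0},
    {"tx": 0.25,"ty": -0.176,"az": -0.8,"grip": 0},
    {"tx": 0.3,"ty": -0.211,"az": -0.96,"grip": 0},
    {"tx": 0.353,"ty": -0.248,"az": -1.12,"grip": 0},
    {"tx": 0.353,"ty": -0.248,"az": -1.3,"grip": 0},
  ],
)

```text
schema error: expected keys tx, ty, tz, ax, ay, az, grip
```

```bash
cat >> h.py <<'E'
from scipy.spatial.transform import Rotation as Ro
def to(p,yaw):
    s=state();R=Ro.from_quat(s["eef_rot"]);M=R.as_matrix()
    G=np.array([[np.cos(yaw),np.sin(yaw),0],[np.sin(yaw),-np.cos(yaw),0],[0,0,-1]])
    print("t",round(s["t"],2),"pos",s["ee_pos"].round(4),"yaw",round(float(np.arctan2(M[1,0],M[0,0])),3),"q",s["qpos"].round(2),"F",s["force"].round(1),"gap",round(s["finger_gap"],3),"gf",round(s["grip_force"],1))
    print(" -> shift",(M.T@(np.array(p)-s["ee_pos"])).round(4),"turn",Ro.from_matrix(M.T@G).as_rotvec().round(3))
E
python3 -c "
from h import *
to([.435,.308,.23],2.70)"
```

```text
t 1.1 pos [ 0.1524 -0.5804  0.2313] yaw 0.257 q [-1.53  0.1   0.1   1.56 -0.    1.35] F [ 0.8  1.  -0.2] gap 0.996 gf 0.0
 -> shift [ 0.499  -0.7875  0.0013] turn [-0.     0.    -2.443]
```

play_rows(
  targets=[
    {"tx": 0.05,"ty": -0.035,"tz": 0,"ax": 0,"ay": 0,"az": -0.16,"grip": 0},
    {"tx": 0.1,"ty": -0.07,"tz": 0,"ax": 0,"ay": 0,"az": -0.32,"grip": 0},
    {"tx": 0.15,"ty": -0.106,"tz": 0,"ax": 0,"ay": 0,"az": -0.48,"grip": 0},
    {"tx": 0.2,"ty": -0.141,"tz": 0,"ax": 0,"ay": 0,"az": -0.64,"grip": 0},
    {"tx": 0.25,"ty": -0.176,"tz": 0,"ax": 0,"ay": 0,"az": -0.8,"grip": 0},
    {"tx": 0.3,"ty": -0.211,"tz": 0,"ax": 0,"ay": 0,"az": -0.96,"grip": 0},
    {"tx": 0.353,"ty": -0.248,"tz": 0,"ax": 0,"ay": 0,"az": -1.12,"grip": 0},
    {"tx": 0.353,"ty": -0.248,"tz": 0,"ax": 0,"ay": 0,"az": -1.3,"grip": 0},
  ],
)

```text
t: 2.1
ee_pos: [0.4329, -0.2474, 0.2315]
eef_rot: [0.708, 0.706, 0.0, 0.0]
force: [-0.5, -1.2, 0.3]
finger_gap: 0.001
grip_force: 0.0
```

```bash
python3 -c "
from h import *
to([.435,.308,.23],2.70)"
```

```text
t 2.1 pos [ 0.4329 -0.2474  0.2315] yaw 1.568 q [-0.78 -0.21 -0.2   1.57  0.    0.79] F [-0.5 -1.2  0.3] gap 0.001 gf 0.0
 -> shift [0.5554 0.0006 0.0017] turn [ 1.000e-03  0.000e+00 -1.132e+00]
```

play_rows(
  targets=[
    {"tx": 0.06,"ty": 0,"tz": 0,"ax": 0,"ay": 0,"az": -0.14,"grip": 0},
    {"tx": 0.12,"ty": 0,"tz": 0,"ax": 0,"ay": 0,"az": -0.28,"grip": 0},
    {"tx": 0.18,"ty": 0,"tz": 0,"ax": 0,"ay": 0,"az": -0.42,"grip": 0},
    {"tx": 0.24,"ty": 0,"tz": 0,"ax": 0,"ay": 0,"az": -0.56,"grip": 0},
    {"tx": 0.3,"ty": 0,"tz": 0,"ax": 0,"ay": 0,"az": -0.7,"grip": 0},
    {"tx": 0.36,"ty": 0,"tz": 0,"ax": 0,"ay": 0,"az": -0.84,"grip": 0},
    {"tx": 0.42,"ty": 0,"tz": 0,"ax": 0,"ay": 0,"az": -0.98,"grip": 0},
    {"tx": 0.48,"ty": 0,"tz": 0,"ax": 0,"ay": 0,"az": -1.13,"grip": 0},
  ],
)

```text
t: 3.1
ee_pos: [0.4373, 0.2313, 0.2315]
eef_rot: [0.223, 0.975, 0.0, 0.001]
force: [0.3, -0.1, 0.4]
finger_gap: 0.0
grip_force: 0.0
```

```bash
python3 -c "
from h import *
to([.4345,.3085,.072],2.70)"
```

```text
t 3.1 pos [0.4373 0.2313 0.2315] yaw 2.692 q [ 0.22 -0.22 -0.21  1.57 -0.    0.67] F [ 0.3 -0.1  0.4] gap 0.0 gf 0.0
 -> shift [0.0363 0.0683 0.1595] turn [ 0.     0.001 -0.008]
```

play_rows(
  targets=[
    {"tx": 0.02,"ty": 0.04,"tz": 0,"ax": 0,"ay": 0,"az": 0,"grip": 0},
    {"tx": 0.036,"ty": 0.068,"tz": 0.02,"ax": 0,"ay": 0,"az": 0,"grip": 0},
    {"tx": 0.036,"ty": 0.068,"tz": 0.06,"ax": 0,"ay": 0,"az": 0,"grip": 0},
    {"tx": 0.036,"ty": 0.068,"tz": 0.1,"ax": 0,"ay": 0,"az": 0,"grip": 0},
    {"tx": 0.036,"ty": 0.068,"tz": 0.13,"ax": 0,"ay": 0,"az": 0,"grip": 0},
    {"tx": 0.036,"ty": 0.068,"tz": 0.16,"ax": 0,"ay": 0,"az": 0,"grip": 0},
    {"tx": 0.036,"ty": 0.068,"tz": 0.16,"ax": 0,"ay": 0,"az": 0,"grip": 0},
    {"tx": 0.036,"ty": 0.068,"tz": 0.16,"ax": 0,"ay": 0,"az": 0,"grip": 0},
  ],
)

```text
t: 4.1
ee_pos: [0.4357, 0.3062, 0.0726]
eef_rot: [0.225, 0.974, 0.0, 0.001]
force: [-0.6, 0.2, 0.3]
finger_gap: 0.0
grip_force: 0.0
```

```bash
python3 -c "
from h import *
to([.5275,.265,.072],2.70)
S=imaging.snapshot('side')
c=S['frame'][250:400,170:370,::-1];cv2.imwrite('pics/s1.png',cv2.resize(c,None,fx=3.5,fy=3.5,interpolation=cv2.INTER_CUBIC))"
```

```text
t 4.1 pos [0.4357 0.3062 0.0726] yaw 2.687 q [ 0.37 -0.07 -0.37  1.27 -0.    0.82] F [-0.6  0.2  0.3] gap 0.0 gf 0.0
 -> shift [-0.1006  0.0033  0.0007] turn [ 0.001  0.001 -0.013]
```

View pics/s1.png

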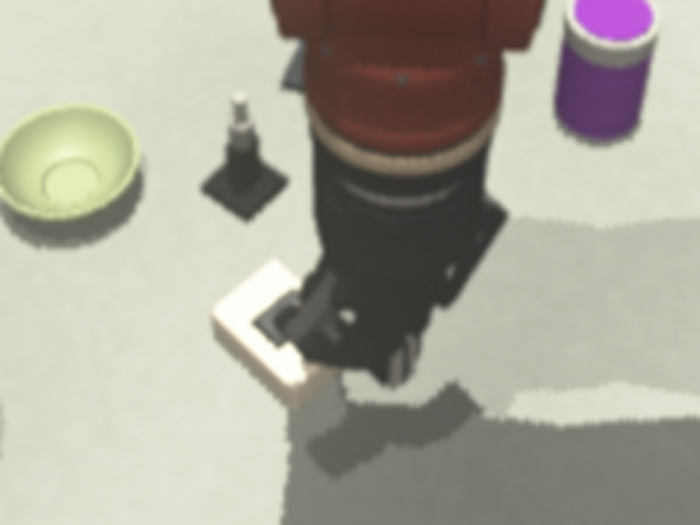

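The gripper hangs behind the ball near crop (330,350), lined up with the white base, and the probe holder is clear at crop (245,160). Next I push.

play_rows(
  targets=[
    {"tx": -0.015,"ty": 0.003,"tz": 0,"ax": 0,"ay": 0,"az": 0,"grip": 0},
    {"tx": -0.03,"ty": 0.003,"tz": 0,"ax": 0,"ay": 0,"az": 0,"grip": 0},
    {"tx": -0.045,"ty": 0.003,"tz": 0,"ax": 0,"ay": 0,"az": 0,"grip": 0},
    {"tx": -0.06,"ty": 0.003,"tz": 0,"ax": 0,"ay": 0,"az": 0,"grip": 0},
    {"tx": -0.075,"ty": 0.003,"tz": 0,"ax": 0,"ay": 0,"az": 0,"grip": 0},
    {"tx": -0.085,"ty": 0.003,"tz": 0,"ax": 0,"ay": 0,"az": 0,"grip": 0},
    {"tx": -0.092,"ty": 0.003,"tz": 0,"ax": 0,"ay": 0,"az": 0,"grip": 0},
    {"tx": -0.098,"ty": 0.003,"tz": 0,"ax": 0,"ay": 0,"az": 0,"grip": 0},
  ],
)

```text
t: 5.15
ee_pos: [0.5244, 0.2654, 0.071]
eef_rot: [0.225, 0.974, -0.0, -0.0]
force: [-0.9, 0.8, -0.2]
finger_gap: 0.001
grip_force: 0.7
```

```bash
python3 -c "
from h import *
to([.5275,.265,.072],2.70)
to([.43,.308,.23],2.70)"
```

```text
t 5.15 pos [0.5244 0.2654 0.071 ] yaw 2.687 q [ 0.25  0.1  -0.2   1.27 -0.    0.7 ] F [-0.9  0.8 -0.2] gap 0.001 gf 0.7
 -> shift [-0.003   0.0009 -0.001 ] turn [-0.001 -0.001 -0.013]
t 5.15 pos [0.5244 0.2654 0.071 ] yaw 2.687 q [ 0.25  0.1  -0.2   1.27 -0.    0.7 ] F [-0.9  0.8 -0.2] gap 0.001 gf 0.7
 -> shift [ 0.1036 -0.0033 -0.159 ] turn [-0.001 -0.001 -0.013]
```

play_rows(
  targets=[
    {"tx": -0.001,"ty": 0,"tz": 0,"ax": 0,"ay": 0,"az": 0,"grip": 0},
    {"tx": -0.002,"ty": 0,"tz": 0,"ax": 0,"ay": 0,"az": 0,"grip": 0},
    {"tx": -0.003,"ty": 0,"tz": 0,"ax": 0,"ay": 0,"az": 0,"grip": 0},
    {"tx": -0.004,"ty": 0,"tz": 0,"ax": 0,"ay": 0,"az": 0,"grip": 0},
    {"tx": -0.005,"ty": 0,"tz": 0,"ax": 0,"ay": 0,"az": 0,"grip": 0},
    {"tx": -0.005,"ty": 0,"tz": 0,"ax": 0,"ay": 0,"az": 0,"grip": 0},
    {"tx": -0.005,"ty": 0,"tz": 0,"ax": 0,"ay": 0,"az": 0,"grip": 0},
    {"tx": -0.005,"ty": 0,"tz": 0,"ax": 0,"ay": 0,"az": 0,"grip": 0},
  ],
)

```text
t: 6.15
ee_pos: [0.526, 0.2647, 0.0708]
eef_rot: [0.225, 0.974, 0.0, -0.003]
force: [-14.2, 5.7, 4.5]
finger_gap: -0.004
grip_force: 7.2
```

play_rows(
  targets=[
    {"tx": 0.015,"ty": 0,"tz": 0,"ax": 0,"ay": 0,"az": 0,"grip": 0},
    {"tx": 0.04,"ty": 0,"tz": 0,"ax": 0,"ay": 0,"az": 0,"grip": 0},
    {"tx": 0.06,"ty": 0,"tz": -0.02,"ax": 0,"ay": 0,"az": 0,"grip": 0},
    {"tx": 0.08,"ty": 0,"tz": -0.06,"ax": 0,"ay": 0,"az": 0,"grip": 0},
    {"tx": 0.08,"ty": 0,"tz": -0.1,"ax": 0,"ay": 0,"az": 0,"grip": 0.085},
    {"tx": 0.08,"ty": 0,"tz": -0.13,"ax": 0,"ay": 0,"az": 0,"grip": 0.085},
    {"tx": 0.08,"ty": 0,"tz": -0.16,"ax": 0,"ay": 0,"az": 0,"grip": 0.085},
    {"tx": 0.08,"ty": 0,"tz": -0.16,"ax": 0,"ay": 0,"az": 0,"grip": 0.085},
  ],
)

```text
t: 7.15
ee_pos: [0.4583, 0.2993, 0.2344]
eef_rot: [0.225, 0.974, 0.001, 0.003]
force: [0.1, 0.2, -0.1]
finger_gap: 0.844
grip_force: 0.0
```

```bash
python3 -c "
from h import *
to([.548,.03,.21],1.713)
S=imaging.snapshot('side');T=imaging.snapshot('top')
print(spotter.find_in('isolator_tip',S)[:2],spotter.find_in('isolator_tip',T)[:2])
print('expect off',proj(S,[.547,.256,.08]),proj(T,[.547,.256,.08]),'on',proj(S,[.483,.286,.08]))
c=S['frame'][270:400,170:340,::-1];cv2.imwrite('pics/s2.png',cv2.resize(c,None,fx=4,fy=4,interpolation=cv2.INTER_CUBIC))"
```

```text
t 7.15 pos [0.4583 0.2993 0.2344] yaw 2.687 q [ 0.34 -0.06 -0.07  1.56 -0.    0.79] F [ 0.1  0.2 -0.1] gap 0.844 gf 0.0
 -> shift [-0.1987 -0.2026  0.0245] turn [0.006 0.002 0.974]
[{'position': [241.2, 318.0], 'p': 0.79}] []
expect off [238.33353526 308.64387777] [185.4972108 228.1572025] on [261.44959591 333.07566388]
```

View pics/s2.png

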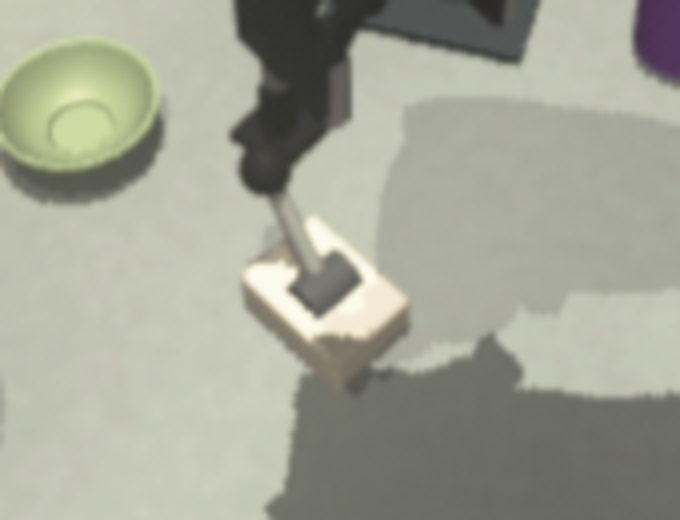

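The ball is at crop (265,170), about (236,312) in the full image, on the far side of the base, so the toggle is off. Next is the left tin.

play_rows(
  targets=[
    {"tx": -0.025,"ty": -0.025,"tz": 0,"ax": 0,"ay": 0,"az": 0.12,"grip": 0.085},
    {"tx": -0.055,"ty": -0.055,"tz": 0,"ax": 0,"ay": 0,"az": 0.25,"grip": 0.085},
    {"tx": -0.09,"ty": -0.09,"tz": 0,"ax": 0,"ay": 0,"az": 0.4,"grip": 0.085},
    {"tx": -0.125,"ty": -0.125,"tz": 0,"ax": 0,"ay": 0,"az": 0.56,"grip": 0.085},
    {"tx": -0.16,"ty": -0.16,"tz": 0,"ax": 0,"ay": 0,"az": 0.72,"grip": 0.085},
    {"tx": -0.185,"ty": -0.185,"tz": 0,"ax": 0,"ay": 0,"az": 0.88,"grip": 0.085},
    {"tx": -0.199,"ty": -0.203,"tz": 0,"ax": 0.006,"ay": 0.002,"az": 0.974,"grip": 0.085},
    {"tx": -0.199,"ty": -0.203,"tz": 0,"ax": 0.006,"ay": 0.002,"az": 0.974,"grip": 0.085},
  ],
)

```text
t: 8.35
ee_pos: [0.5464, 0.0276, 0.23]
eef_rot: [0.656, 0.755, -0.003, -0.002]
force: [-0.4, -0.2, 0.2]
finger_gap: 0.997
grip_force: 0.0
```

```bash
python3 -c "
from h import *
to([.548,.031,.05],1.713)"
```

```text
t 8.35 pos [0.5464 0.0276 0.23  ] yaw 1.711 q [-0.19 -0.05 -0.06  1.57 -0.    1.24] F [-0.4 -0.2  0.2] gap 0.997 gf 0.0
 -> shift [0.0032 0.0034 0.18  ] turn [-0.008  0.001 -0.002]
```

play_rows(
  targets=[
    {"tx": 0.003,"ty": 0.002,"tz": 0.03,"ax": -0.008,"ay": 0,"az": 0,"grip": 0.085},
    {"tx": 0.003,"ty": 0.002,"tz": 0.07,"ax": -0.008,"ay": 0,"az": 0,"grip": 0.085},
    {"tx": 0.003,"ty": 0.002,"tz": 0.1,"ax": -0.008,"ay": 0,"az": 0,"grip": 0.085},
    {"tx": 0.003,"ty": 0.002,"tz": 0.13,"ax": -0.008,"ay": 0,"az": 0,"grip": 0.085},
    {"tx": 0.003,"ty": 0.002,"tz": 0.155,"ax": -0.008,"ay": 0,"az": 0,"grip": 0.085},
    {"tx": 0.003,"ty": 0.002,"tz": 0.175,"ax": -0.008,"ay": 0,"az": 0,"grip": 0.085},
    {"tx": 0.003,"ty": 0.002,"tz": 0.188,"ax": -0.008,"ay": 0,"az": 0,"grip": 0.085},
    {"tx": 0.003,"ty": 0.002,"tz": 0.188,"ax": -0.008,"ay": 0,"az": 0,"grip": 0.085},
  ],
)

```text
t: 9.35
ee_pos: [0.5465, 0.0321, 0.0425]
eef_rot: [0.655, 0.756, 0.0, 0.0]
force: [0.1, 0.0, 0.4]
finger_gap: 0.995
grip_force: 0.0
```

play_rows(
  targets=[
    {"tx": 0,"ty": 0,"tz": 0,"ax": 0,"ay": 0,"az": 0,"grip": 0.07},
    {"tx": 0,"ty": 0,"tz": 0,"ax": 0,"ay": 0,"az": 0,"grip": 0.064},
    {"tx": 0,"ty": 0,"tz": 0,"ax": 0,"ay": 0,"az": 0,"grip": 0.06},
    {"tx": 0,"ty": 0,"tz": 0,"ax": 0,"ay": 0,"az": 0,"grip": 0.05},
    {"tx": 0,"ty": 0,"tz": 0,"ax": 0,"ay": 0,"az": 0,"grip": 0.03},
    {"tx": 0,"ty": 0,"tz": 0,"ax": 0,"ay": 0,"az": 0,"grip": 0.03},
    {"tx": 0,"ty": 0,"tz": 0,"ax": 0,"ay": 0,"az": 0,"grip": 0.03},
    {"tx": 0,"ty": 0,"tz": 0,"ax": 0,"ay": 0,"az": 0,"grip": 0.03},
  ],
)

```text
t: 10.35
ee_pos: [0.548, 0.0316, 0.0443]
eef_rot: [0.655, 0.755, 0.001, 0.002]
force: [0.3, 1.1, 6.2]
finger_gap: 0.667
grip_force: 63.6
```

```bash
python3 -c "
from h import *
to([.548,.031,.05],1.713); print(state()['tau'])"
```

```text
t 10.35 pos [0.548  0.0316 0.0443] yaw 1.713 q [-0.18 -0.   -0.35  1.21 -0.    1.25] F [0.3 1.1 6.2] gap 0.667 gf 63.6
 -> shift [-0.0006 -0.0001 -0.0057] turn [ 0.004  0.002 -0.   ]
[-1.64919351e-01 -4.54370821e+01  4.53532290e+01  8.08937266e-02
 -8.71184352e-02 -4.63519769e-03]
```

play_rows(
  targets=[
    {"tx": 0,"ty": 0,"tz": -0.01,"ax": 0,"ay": 0,"az": 0,"grip": 0.03},
    {"tx": 0,"ty": 0,"tz": -0.03,"ax": 0,"ay": 0,"az": 0,"grip": 0.03},
    {"tx": 0,"ty": 0,"tz": -0.05,"ax": 0,"ay": 0,"az": 0,"grip": 0.03},
    {"tx": 0,"ty": 0,"tz": -0.05,"ax": 0,"ay": 0,"az": 0,"grip": 0.03},
    {"tx": 0,"ty": 0,"tz": -0.05,"ax": 0,"ay": 0,"az": 0,"grip": 0.03},
    {"tx": 0,"ty": 0,"tz": -0.05,"ax": 0,"ay": 0,"az": 0,"grip": 0.03},
    {"tx": 0,"ty": 0,"tz": -0.05,"ax": 0,"ay": 0,"az": 0,"grip": 0.03},
    {"tx": 0,"ty": 0,"tz": -0.05,"ax": 0,"ay": 0,"az": 0,"grip": 0.03},
  ],
)

```text
t: 11.35
ee_pos: [0.5468, 0.0318, 0.0929]
eef_rot: [0.655, 0.755, 0.0, 0.001]
force: [0.1, 0.8, -1.9]
finger_gap: 0.663
grip_force: 64.0
```

```bash
cat > w.py <<'E'
from h import *
F=[]
for i in range(8):
    imaging.snapshot("top") if i else 0
    F.append(state()["force"])
F=np.array(F); print("Fmean",F.mean(0).round(2),"sd",F.std(0).round(2)); to([.548,.031,.0443],1.713); print(state()["tau"].round(3))
E
python3 w.py
```

```text
Fmean [ 0.03  0.09 -1.67] sd [0.4  0.46 0.65]
t 11.7 pos [0.547  0.0318 0.0932] yaw 1.713 q [-0.18 -0.04 -0.3   1.31 -0.    1.25] F [-0.6  0.  -2.1] gap 0.665 gf 64.0
 -> shift [-0.0008  0.0008  0.0489] turn [ 0.002  0.001 -0.   ]
[-1.0000e-03 -4.8651e+01  5.0504e+01 -2.6000e-02 -6.0000e-03  0.0000e+00]
```

play_rows(
  targets=[
    {"tx": 0,"ty": 0,"tz": 0.015,"ax": 0,"ay": 0,"az": 0,"grip": 0.03},
    {"tx": 0,"ty": 0,"tz": 0.03,"ax": 0,"ay": 0,"az": 0,"grip": 0.03},
    {"tx": 0,"ty": 0,"tz": 0.04,"ax": 0,"ay": 0,"az": 0,"grip": 0.03},
    {"tx": 0,"ty": 0,"tz": 0.046,"ax": 0,"ay": 0,"az": 0,"grip": 0.03},
    {"tx": 0,"ty": 0,"tz": 0.049,"ax": 0,"ay": 0,"az": 0,"grip": 0.03},
    {"tx": 0,"ty": 0,"tz": 0.049,"ax": 0,"ay": 0,"az": 0,"grip": 0.03},
    {"tx": 0,"ty": 0,"tz": 0.049,"ax": 0,"ay": 0,"az": 0,"grip": 0.03},
    {"tx": 0,"ty": 0,"tz": 0.049,"ax": 0,"ay": 0,"az": 0,"grip": 0.03},
  ],
)

```text
t: 12.7
ee_pos: [0.5473, 0.0317, 0.0444]
eef_rot: [0.655, 0.755, 0.001, 0.001]
force: [0.1, -0.7, -0.4]
finger_gap: 0.669
grip_force: 64.1
```

play_rows(
  targets=[
    {"tx": 0,"ty": 0,"tz": 0,"ax": 0,"ay": 0,"az": 0,"grip": 0.06},
    {"tx": 0,"ty": 0,"tz": 0,"ax": 0,"ay": 0,"az": 0,"grip": 0.065},
    {"tx": 0,"ty": 0,"tz": 0,"ax": 0,"ay": 0,"az": 0,"grip": 0.075},
    {"tx": 0,"ty": 0,"tz": 0,"ax": 0,"ay": 0,"az": 0,"grip": 0.085},
    {"tx": 0,"ty": 0,"tz": 0,"ax": 0,"ay": 0,"az": 0,"grip": 0.085},
    {"tx": 0,"ty": 0,"tz": 0,"ax": 0,"ay": 0,"az": 0,"grip": 0.085},
    {"tx": 0,"ty": 0,"tz": -0.01,"ax": 0,"ay": 0,"az": 0,"grip": 0.085},
    {"tx": 0,"ty": 0,"tz": -0.03,"ax": 0,"ay": 0,"az": 0,"grip": 0.085},
  ],
)

```text
t: 13.7
ee_pos: [0.5466, 0.0318, 0.0748]
eef_rot: [0.655, 0.755, 0.0, 0.001]
force: [0.5, 0.6, 0.2]
finger_gap: 0.994
grip_force: 0.0
```

```bash
python3 -c "
from h import *
to([.565,-.068,.042],1.713)"
```

```text
t 13.7 pos [0.5466 0.0318 0.0748] yaw 1.713 q [-0.18 -0.03 -0.32  1.27 -0.    1.25] F [0.5 0.6 0.2] gap 0.994 gf 0.0
 -> shift [-0.1014  0.0041  0.0329] turn [ 0.001  0.001 -0.   ]
```

play_rows(
  targets=[
    {"tx": 0,"ty": 0,"tz": -0.05,"ax": 0,"ay": 0,"az": 0,"grip": 0.085},
    {"tx": 0,"ty": 0,"tz": -0.09,"ax": 0,"ay": 0,"az": 0,"grip": 0.085},
    {"tx": -0.03,"ty": 0.001,"tz": -0.09,"ax": 0,"ay": 0,"az": 0,"grip": 0.085},
    {"tx": -0.065,"ty": 0.003,"tz": -0.09,"ax": 0,"ay": 0,"az": 0,"grip": 0.085},
    {"tx": -0.09,"ty": 0.004,"tz": -0.09,"ax": 0,"ay": 0,"az": 0,"grip": 0.085},
    {"tx": -0.101,"ty": 0.004,"tz": -0.09,"ax": 0,"ay": 0,"az": 0,"grip": 0.085},
    {"tx": -0.101,"ty": 0.004,"tz": -0.09,"ax": 0,"ay": 0,"az": 0,"grip": 0.085},
    {"tx": -0.101,"ty": 0.004,"tz": -0.09,"ax": 0,"ay": 0,"az": 0,"grip": 0.085},
  ],
)

```text
t: 14.7
ee_pos: [0.5651, -0.0668, 0.1647]
eef_rot: [0.655, 0.756, 0.001, 0.001]
force: [-0.1, -0.3, -0.1]
finger_gap: 0.996
grip_force: 0.0
```

play_rows(
  targets=[
    {"tx": 0,"ty": 0,"tz": 0.02,"ax": 0,"ay": 0,"az": 0,"grip": 0.085},
    {"tx": 0,"ty": 0,"tz": 0.045,"ax": 0,"ay": 0,"az": 0,"grip": 0.085},
    {"tx": 0,"ty": 0,"tz": 0.07,"ax": 0,"ay": 0,"az": 0,"grip": 0.085},
    {"tx": 0,"ty": 0,"tz": 0.09,"ax": 0,"ay": 0,"az": 0,"grip": 0.085},
    {"tx": 0,"ty": 0,"tz": 0.11,"ax": 0,"ay": 0,"az": 0,"grip": 0.085},
    {"tx": 0,"ty": 0,"tz": 0.122,"ax": 0,"ay": 0,"az": 0,"grip": 0.085},
    {"tx": 0,"ty": 0,"tz": 0.122,"ax": 0,"ay": 0,"az": 0,"grip": 0.085},
    {"tx": 0,"ty": 0,"tz": 0.122,"ax": 0,"ay": 0,"az": 0,"grip": 0.085},
  ],
)

```text
t: 15.7
ee_pos: [0.5659, -0.0679, 0.0432]
eef_rot: [0.655, 0.755, 0.001, 0.002]
force: [0.5, 0.2, 0.0]
finger_gap: 0.999
grip_force: 0.0
```

play_rows(
  targets=[
    {"tx": 0,"ty": 0,"tz": 0,"ax": 0,"ay": 0,"az": 0,"grip": 0.07},
    {"tx": 0,"ty": 0,"tz": 0,"ax": 0,"ay": 0,"az": 0,"grip": 0.064},
    {"tx": 0,"ty": 0,"tz": 0,"ax": 0,"ay": 0,"az": 0,"grip": 0.06},
    {"tx": 0,"ty": 0,"tz": 0,"ax": 0,"ay": 0,"az": 0,"grip": 0.05},
    {"tx": 0,"ty": 0,"tz": 0,"ax": 0,"ay": 0,"az": 0,"grip": 0.03},
    {"tx": 0,"ty": 0,"tz": 0,"ax": 0,"ay": 0,"az": 0,"grip": 0.03},
    {"tx": 0,"ty": 0,"tz": 0,"ax": 0,"ay": 0,"az": 0,"grip": 0.03},
    {"tx": 0,"ty": 0,"tz": 0,"ax": 0,"ay": 0,"az": 0,"grip": 0.03},
  ],
)

```text
t: 16.7
ee_pos: [0.5657, -0.0678, 0.0429]
eef_rot: [0.655, 0.756, 0.001, 0.001]
force: [-0.4, -0.2, 6.4]
finger_gap: 0.667
grip_force: 63.0
```

play_rows(
  targets=[
    {"tx": 0,"ty": 0,"tz": -0.01,"ax": 0,"ay": 0,"az": 0,"grip": 0.03},
    {"tx": 0,"ty": 0,"tz": -0.03,"ax": 0,"ay": 0,"az": 0,"grip": 0.03},
    {"tx": 0,"ty": 0,"tz": -0.05,"ax": 0,"ay": 0,"az": 0,"grip": 0.03},
    {"tx": 0,"ty": 0,"tz": -0.05,"ax": 0,"ay": 0,"az": 0,"grip": 0.03},
    {"tx": 0,"ty": 0,"tz": -0.05,"ax": 0,"ay": 0,"az": 0,"grip": 0.03},
    {"tx": 0,"ty": 0,"tz": -0.05,"ax": 0,"ay": 0,"az": 0,"grip": 0.03},
    {"tx": 0,"ty": 0,"tz": -0.05,"ax": 0,"ay": 0,"az": 0,"grip": 0.03},
    {"tx": 0,"ty": 0,"tz": -0.05,"ax": 0,"ay": 0,"az": 0,"grip": 0.03},
  ],
)

```text
t: 17.7
ee_pos: [0.5651, -0.0676, 0.092]
eef_rot: [0.655, 0.755, 0.0, 0.001]
force: [-0.0, 0.2, -2.9]
finger_gap: 0.668
grip_force: 63.2
```

```bash
python3 w.py
```

```text
Fmean [-0.24  0.28 -2.74] sd [0.24 0.51 0.36]
t 18.05 pos [ 0.5653 -0.0677  0.0924] yaw 1.713 q [-0.35  0.03 -0.23  1.31 -0.    1.08] F [-0.1 -0.6 -2.5] gap 0.67 gf 63.2
 -> shift [ 0.1002 -0.0032  0.048 ] turn [ 0.002  0.001 -0.   ]
[-2.0000e-03 -5.2640e+01  5.1113e+01 -3.0000e-02 -7.0000e-03  0.0000e+00]
```

play_rows(
  targets=[
    {"tx": 0,"ty": 0,"tz": 0.015,"ax": 0,"ay": 0,"az": 0,"grip": 0.03},
    {"tx": 0,"ty": 0,"tz": 0.03,"ax": 0,"ay": 0,"az": 0,"grip": 0.03},
    {"tx": 0,"ty": 0,"tz": 0.04,"ax": 0,"ay": 0,"az": 0,"grip": 0.03},
    {"tx": 0,"ty": 0,"tz": 0.046,"ax": 0,"ay": 0,"az": 0,"grip": 0.03},
    {"tx": 0,"ty": 0,"tz": 0.049,"ax": 0,"ay": 0,"az": 0,"grip": 0.03},
    {"tx": 0,"ty": 0,"tz": 0.049,"ax": 0,"ay": 0,"az": 0,"grip": 0.03},
    {"tx": 0,"ty": 0,"tz": 0.049,"ax": 0,"ay": 0,"az": 0,"grip": 0.03},
    {"tx": 0,"ty": 0,"tz": 0.049,"ax": 0,"ay": 0,"az": 0,"grip": 0.03},
  ],
)

```text
t: 19.05
ee_pos: [0.5656, -0.0678, 0.0437]
eef_rot: [0.655, 0.755, 0.0, 0.001]
force: [-0.3, 0.7, -2.4]
finger_gap: 0.667
grip_force: 63.2
```

play_rows(
  targets=[
    {"tx": 0,"ty": 0,"tz": 0,"ax": 0,"ay": 0,"az": 0,"grip": 0.06},
    {"tx": 0,"ty": 0,"tz": 0,"ax": 0,"ay": 0,"az": 0,"grip": 0.065},
    {"tx": 0,"ty": 0,"tz": 0,"ax": 0,"ay": 0,"az": 0,"grip": 0.075},
    {"tx": 0,"ty": 0,"tz": 0,"ax": 0,"ay": 0,"az": 0,"grip": 0.085},
    {"tx": 0,"ty": 0,"tz": 0,"ax": 0,"ay": 0,"az": 0,"grip": 0.085},
    {"tx": 0,"ty": 0,"tz": 0,"ax": 0,"ay": 0,"az": 0,"grip": 0.085},
    {"tx": 0,"ty": 0,"tz": -0.01,"ax": 0,"ay": 0,"az": 0,"grip": 0.085},
    {"tx": 0,"ty": 0,"tz": -0.03,"ax": 0,"ay": 0,"az": 0,"grip": 0.085},
  ],
)

```text
t: 20.05
ee_pos: [0.5648, -0.0675, 0.0739]
eef_rot: [0.655, 0.756, 0.0, 0.001]
force: [0.3, -0.3, 0.7]
finger_gap: 0.995
grip_force: 0.0
```

```bash
python3 -c "
from h import *
to([.578,-.163,.042],1.713)"
```

```text
t 20.05 pos [ 0.5648 -0.0675  0.0739] yaw 1.713 q [-0.35  0.04 -0.26  1.27 -0.    1.08] F [ 0.3 -0.3  0.7] gap 0.995 gf 0.0
 -> shift [-0.0964 -0.0005  0.032 ] turn [ 0.001  0.001 -0.   ]
```

play_rows(
  targets=[
    {"tx": 0,"ty": 0,"tz": -0.05,"ax": 0,"ay": 0,"az": 0,"grip": 0.085},
    {"tx": 0,"ty": 0,"tz": -0.09,"ax": 0,"ay": 0,"az": 0,"grip": 0.085},
    {"tx": -0.03,"ty": 0,"tz": -0.09,"ax": 0,"ay": 0,"az": 0,"grip": 0.085},
    {"tx": -0.065,"ty": 0,"tz": -0.09,"ax": 0,"ay": 0,"az": 0,"grip": 0.085},
    {"tx": -0.09,"ty": 0,"tz": -0.09,"ax": 0,"ay": 0,"az": 0,"grip": 0.085},
    {"tx": -0.096,"ty": 0,"tz": -0.09,"ax": 0,"ay": 0,"az": 0,"grip": 0.085},
    {"tx": -0.096,"ty": 0,"tz": -0.09,"ax": 0,"ay": 0,"az": 0,"grip": 0.085},
    {"tx": -0.096,"ty": 0,"tz": -0.09,"ax": 0,"ay": 0,"az": 0,"grip": 0.085},
  ],
)

```text
t: 21.05
ee_pos: [0.5787, -0.1617, 0.1636]
eef_rot: [0.655, 0.756, 0.0, 0.001]
force: [0.6, 0.8, -1.2]
finger_gap: 0.994
grip_force: 0.0
```

play_rows(
  targets=[
    {"tx": 0,"ty": 0,"tz": 0.02,"ax": 0,"ay": 0,"az": 0,"grip": 0.085},
    {"tx": 0,"ty": 0,"tz": 0.045,"ax": 0,"ay": 0,"az": 0,"grip": 0.085},
    {"tx": 0,"ty": 0,"tz": 0.07,"ax": 0,"ay": 0,"az": 0,"grip": 0.085},
    {"tx": 0,"ty": 0,"tz": 0.09,"ax": 0,"ay": 0,"az": 0,"grip": 0.085},
    {"tx": 0,"ty": 0,"tz": 0.11,"ax": 0,"ay": 0,"az": 0,"grip": 0.085},
    {"tx": 0,"ty": 0,"tz": 0.122,"ax": 0,"ay": 0,"az": 0,"grip": 0.085},
    {"tx": 0,"ty": 0,"tz": 0.122,"ax": 0,"ay": 0,"az": 0,"grip": 0.085},
    {"tx": 0,"ty": 0,"tz": 0.122,"ax": 0,"ay": 0,"az": 0,"grip": 0.085},
  ],
)

```text
t: 22.05
ee_pos: [0.5795, -0.163, 0.0423]
eef_rot: [0.655, 0.755, 0.001, 0.002]
force: [0.0, 0.0, -0.6]
finger_gap: 1.0
grip_force: 0.0
```

play_rows(
  targets=[
    {"tx": 0,"ty": 0,"tz": 0,"ax": 0,"ay": 0,"az": 0,"grip": 0.07},
    {"tx": 0,"ty": 0,"tz": 0,"ax": 0,"ay": 0,"az": 0,"grip": 0.064},
    {"tx": 0,"ty": 0,"tz": 0,"ax": 0,"ay": 0,"az": 0,"grip": 0.06},
    {"tx": 0,"ty": 0,"tz": 0,"ax": 0,"ay": 0,"az": 0,"grip": 0.05},
    {"tx": 0,"ty": 0,"tz": 0,"ax": 0,"ay": 0,"az": 0,"grip": 0.03},
    {"tx": 0,"ty": 0,"tz": 0,"ax": 0,"ay": 0,"az": 0,"grip": 0.03},
    {"tx": 0,"ty": 0,"tz": 0,"ax": 0,"ay": 0,"az": 0,"grip": 0.03},
    {"tx": 0,"ty": 0,"tz": 0,"ax": 0,"ay": 0,"az": 0,"grip": 0.03},
  ],
)

```text
t: 23.05
ee_pos: [0.5794, -0.1629, 0.0421]
eef_rot: [0.655, 0.756, 0.001, 0.002]
force: [0.9, -0.1, 5.1]
finger_gap: 0.666
grip_force: 60.9
```

play_rows(
  targets=[
    {"tx": 0,"ty": 0,"tz": -0.01,"ax": 0,"ay": 0,"az": 0,"grip": 0.03},
    {"tx": 0,"ty": 0,"tz": -0.03,"ax": 0,"ay": 0,"az": 0,"grip": 0.03},
    {"tx": 0,"ty": 0,"tz": -0.05,"ax": 0,"ay": 0,"az": 0,"grip": 0.03},
    {"tx": 0,"ty": 0,"tz": -0.05,"ax": 0,"ay": 0,"az": 0,"grip": 0.03},
    {"tx": 0,"ty": 0,"tz": -0.05,"ax": 0,"ay": 0,"az": 0,"grip": 0.03},
    {"tx": 0,"ty": 0,"tz": -0.05,"ax": 0,"ay": 0,"az": 0,"grip": 0.03},
    {"tx": 0,"ty": 0,"tz": -0.05,"ax": 0,"ay": 0,"az": 0,"grip": 0.03},
    {"tx": 0,"ty": 0,"tz": -0.05,"ax": 0,"ay": 0,"az": 0,"grip": 0.03},
  ],
)

```text
t: 24.05
ee_pos: [0.5787, -0.1626, 0.0911]
eef_rot: [0.655, 0.755, 0.0, 0.001]
force: [-0.1, -0.6, -4.8]
finger_gap: 0.662
grip_force: 62.2
```

```bash
python3 w.py
```

```text
Fmean [-0.22 -0.02 -5.21] sd [0.61 0.39 0.44]
t 24.4 pos [ 0.5789 -0.1627  0.0915] yaw 1.713 q [-0.49  0.13 -0.13  1.31  0.    0.94] F [-0.5  0.4 -5.1] gap 0.663 gf 62.2
 -> shift [ 0.1962 -0.0033  0.047 ] turn [ 0.002  0.001 -0.   ]
[ 1.0000e-03 -5.9117e+01  5.2493e+01 -3.6000e-02 -9.0000e-03  0.0000e+00]
```

The left tin reads 1.7 N, the middle 2.7 N and the right 5.2 N. The right one is the heaviest, so I keep it and raise it further.

play_rows(
  targets=[
    {"tx": 0,"ty": 0,"tz": -0.02,"ax": 0,"ay": 0,"az": 0,"grip": 0.03},
    {"tx": 0,"ty": 0,"tz": -0.045,"ax": 0,"ay": 0,"az": 0,"grip": 0.03},
    {"tx": 0,"ty": 0,"tz": -0.07,"ax": 0,"ay": 0,"az": 0,"grip": 0.03},
    {"tx": 0,"ty": 0,"tz": -0.085,"ax": 0,"ay": 0,"az": 0,"grip": 0.03},
    {"tx": 0,"ty": 0,"tz": -0.09,"ax": 0,"ay": 0,"az": 0,"grip": 0.03},
    {"tx": 0,"ty": 0,"tz": -0.09,"ax": 0,"ay": 0,"az": 0,"grip": 0.03},
    {"tx": 0,"ty": 0,"tz": -0.09,"ax": 0,"ay": 0,"az": 0,"grip": 0.03},
    {"tx": 0,"ty": 0,"tz": -0.09,"ax": 0,"ay": 0,"az": 0,"grip": 0.03},
  ],
)

```text
t: 25.4
ee_pos: [0.5783, -0.1624, 0.1806]
eef_rot: [0.655, 0.755, 0.0, 0.0]
force: [-0.3, -0.0, -4.0]
finger_gap: 0.667
grip_force: 62.4
```

```bash
python3 -c "
from h import *
to([.578,-.163,.18],1.713); print(abs(state()['dq']).max())
S=imaging.snapshot('side');T=imaging.snapshot('top')
for n,s in(('T',T),('S',S)): print(n,[(np.round(r['position']).tolist(),round(r['p'],2)) for r in spotter.find_in('tin_a',s)[:6]])
c=S['frame'][90:390,100:460,::-1];cv2.imwrite('pics/s3.png',cv2.resize(c,None,fx=2,fy=2,interpolation=cv2.INTER_CUBIC))"
```

```text
t 25.4 pos [ 0.5783 -0.1624  0.1806] yaw 1.713 q [-0.49  0.1   0.    1.47  0.    0.94] F [-0.3 -0.  -4. ] gap 0.667 gf 62.4
 -> shift [-0.0005 -0.0004  0.0006] turn [ 0.001  0.    -0.   ]
0.0031132911876350306
T [([291.0, 177.0], 0.86), ([259.0, 230.0], 0.72), ([422.0, 262.0], 0.7), ([290.0, 222.0], 0.59), ([253.0, 276.0], 0.58)]
S [([346.0, 266.0], 0.97), ([287.0, 244.0], 0.83), ([305.0, 153.0], 0.81), ([296.0, 214.0], 0.81), ([244.0, 203.0], 0.64)]
```

View pics/s3.png

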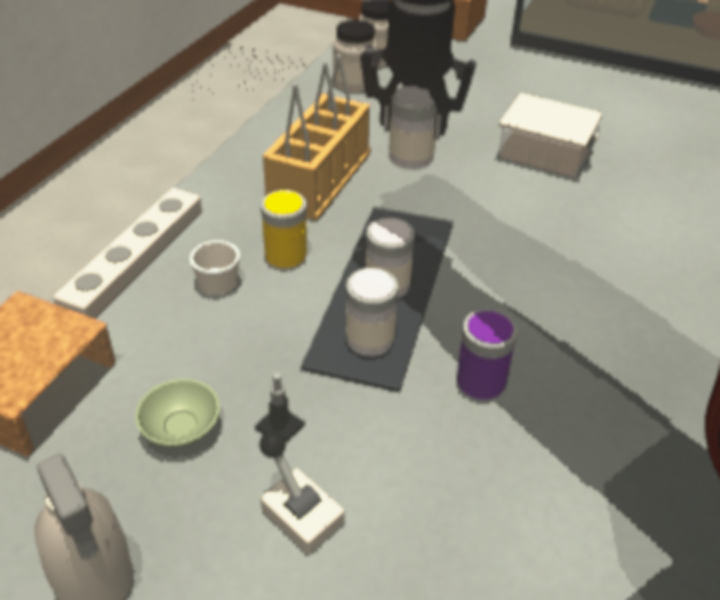

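The heaviest tin is held upright at crop (412,130). The other two stand at crop (371,312) and (389,255), the toggle is over at crop (272,442), and the bystanders are undisturbed. I'm handing in.

```bash
python3 -c "
from h import *
print(robot.hand_in())"
```

```text
the job is handed in; nothing more can be done
None
```

I handed the job in with the toggle off, the heaviest tin (the right one, about 0.5 kg) held upright about 14 cm above the slate, and the two lighter tins back in their places; the hand-in did not report whether it passed.

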